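# Bring a circuit board under the probes and hold the contact lever down

## Task

A circuit board lies in the pulled-out tray of the board tester. Slide the tray to the right by its handle until it is fully home against its stop, and only then press the tester's lever down by its grip past its first two clicks to the third, at the bottom, so that the probes touch the board. The lever springs back up by itself, so finish while still holding it down there with the gripper, the tray still home, and leave the bottles, tape, stamp and loupe round the tester where they are.

Things in the scene. Friction and masses are not known exactly. Their poses are not given: they have to be found in the camera images.
- tester: board tester, fixed: aluminium bed 170 mm deep (x), 345 wide (y), 21 high, two rails along y, grey C-shaped frame at its right. Origin: bench level under the bed's middle; x to the back, y left, z up; turned up to 0.3 rad. Frame's housing: x -48 to 108 mm, y -120 to -20, z 150 to 205 (click cam and plunger at its right side to z 272, x 35 to 105); black probe head under it reaches y = -7 mm
- tray (a joint): travel (m) of the black tray (126 x 140 mm, carrying the board) along the rails: 0 = pulled out to the left, 0.120 = home against the hard stop; grows as the tray moves to the tester's -y (right). About 2 N of friction; it stays where it is left. Starts between 0 and 0.045
- tray_handle (a point): middle of the crossbar of the tray's steel U-handle: round bar 14 mm thick along the tester's x, 56 mm clear between its two uprights, 100 mm above the bench, 44 mm above the plate it stands on. Moves with the tray: at x = 0, y = 0.200 - tray (m) in the tester's frame
- press_lever (a joint): lever angle (rad): 0 = up, 35 degrees above level, pointing to the robot; grows as the grip is pressed down. Clicks at 0.35, 0.70 and 1.05 (the third), bottom stop at 1.10. A spring returns it to 0 from everywhere. Pressing at the grip takes 3 to 6 N at the top, up to about 11 N just past the second click, 7 to 13 N to hold it at the third. The probe head goes down with it
- lever_grip: the lever's grip: black rubber cylinder, diameter 24 mm, 100 mm long along the tester's y, to the right of the lever arm. Origin: its middle, 255 mm above the bench at the start, 115 mm at the third click. At joint value a it lies, in the tester's frame, at lever_shaft + 0.140 m * (-cos(0.611 - a), 0, sin(0.611 - a))
- lever_shaft (a point): point on the axis of the lever's shaft, level with the middle of the grip (tester's frame: x 60, y -222, z 175 mm); the axis runs along the tester's y
- ipa_bottle: bystander: white bottle with a blue cap, 60 mm in diameter, 135 mm high, origin at its underside; stands left of the tester
- flux_bottle: bystander: small brown bottle, 38 mm in diameter, 75 mm high, origin at its underside; stands left of the tester
- tape_amber: bystander: roll of amber tape lying flat, 66 mm in diameter, 18 mm high, origin at its underside; lies left of the tester
- ok_stamp: bystander: hand stamp, 33 mm in diameter, 62 mm high, origin at its underside; stands in front of the tester
- loupe: bystander: black eye loupe, 35 mm in diameter, 30 mm high, origin at its underside; stands in front of the tester

How it is judged:
On the way, in this order (a step that is already met when the one before it is completed fails the run):
1. the tray is fully home while the lever is still up (value of joint tray above 0.116 m and value of joint press_lever below 0.2 rad), for 0.2 s.
2. the lever is pressed down to its third click by the gripper (value of joint press_lever above 0.98 rad and value of joint tray above 0.116 m and contact force between the fingers and lever_grip above 2 N), for 0.2 s.
At the end, for the whole second after the job is handed in: The gripper holds the lever by its grip at the third click (joint above 0.98 rad, finger contact above 2 N) and the tray is home (within 4 mm of its stop) (all of step 2); the arm keeps its last pose, push and grip.
It fails at once if the lever is pressed past its first click while the tray is not home (value of joint press_lever above 0.4 rad and value of joint tray below 0.114 m).
It fails at once if a bottle, the tape, the stamp or the loupe is pushed more than 30 mm away (distance of any of ipa_bottle, flux_bottle, tape_amber, ok_stamp, loupe from where it was at the start of the episode above 0.03 m).
It also fails if it takes over 51 s, if anything falls off the work surface, if the arm or the gripper's body presses on something with over 40 N, if the wrist force passes 120 N, or if a joint passes its speed limit or range.

## Robot

A 7-joint arm with a two-finger parallel gripper is mounted at the origin on a cart in front of the work surface, level with it; the furniture and walls round the work are solid. World frame = base frame: x ahead of the robot, y to its left, z up, the work surface at z = 0. Lengths are in m, angles in rad, forces in N, time in s.
With the tool pointing down it reaches from about 0.425 to 0.875 m from the base axis. Payload 4.7 kg.
Tool frame: the origin (TCP) lies between the finger pads; the fingertips stand 22 mm ahead of it and the grasp point (between the pads) lies 3 mm ahead of it; z points along the fingers, y is the line along which they close (so a half turn about z gives the same grasp; the last joint's range is limited). The gripper opens to 87 mm and grips with 3 to 60 N. Pads are 19 mm wide; open, the fingers measure 117 mm over their backs; the gripper's body (75 mm by 190 mm) begins 51 mm behind the grasp point.
Start: joints at [-1.116, 0.321, -0.07, 1.45, 0.023, 1.371, -0.057], TCP at [0.277, 0.588, 0.245] pointing down, gripper open.
Joint ranges: [-2.86, 2.86], [-0.3, 2.09], [-1.38, 1.24], [0.06, 2.45], [-1.56, 4.7], [0.09, 2.05], [-2.69, 2.69]. Speed limits (rad/s): [2.57, 2.57, 3.14, 3.14, 3.14, 3.14, 3.14].

## Interface

Orientations are given as a rotation vector (axis times angle).
In Python, from bench import ctrl gives the robot as it stands. The module is installed in compiled form; this text tells all that it offers.
- The arm moves only by the tool send_rows, never from a script. Its argument "motion" is a list of rows, each an object with "claw": the opening, from -1 (shut) to 1 (fully open); "slide": the shift along the tool's x, y, z in mm, a list of three; "delta_rot": the turn, a rotation vector about the tool's x, y, z in rad, a list of three. In form: [{"claw": claw, "slide": [x, y, z], "delta_rot": [ax, ay, az]}, ...]. A call has 1 to 5 rows; each row is the pose to reach, as a shift and turn from the pose commanded when the call began, along the tool's axes at that moment; what a row does not reach only later rows make up. A row lasts 1/10 s, in which the tool goes at most 50 mm and 8.59 degrees, less where a joint would pass 70% of its speed; a pose out of reach is approached as far as the arm can. A call with a gripper value outside its range is refused whole. The fingers move at their own pace and stop on an object; "grip_force" is the grip in N (left out, the last holds). Time passes only in rows, so rows that repeat a pose let the fingers close. It gives the time, the measured TCP pose, the force, the opening and the grip force at its end, in the units of the state.
- ctrl.get_state(): the state, without advancing time (a new reading comes with each control period).
- ctrl.get_image(name): name is "scene" or "side" or "wrist"; returns a dict with "color" (480x640x3 uint8, blue, green, red), "fx", "fy", "cx", "cy" (pixels), "pose" (4x4, takes a point from camera to world coordinates). Camera axes: x right, y down, z forward; pixel columns grow to the right and rows downward; lengths in m; the calibration is good to about 2 mm. A picture is of the moment at which its call begins. There is no depth.
- ctrl.close_job(): hands the job in; it is judged then, once.
The state is a dict: "time": time; "joint_positions": joint angles; "qd": joint speeds; "joint_torque": joint torques, N m; "position": TCP position; "tool_rot": TCP orientation; "ft_force": force on the tool from outside, world axes, zero at the start; "torque": the same for the moment, N m; "grip_width": opening from 0.0 (shut) to 1.0 (fully open); "grip_force": force on a finger pad.
Only numpy, scipy, OpenCV 4.12 (cv2) and the standard library are available. Lean on these libraries where they do the work, as an engineer would, in place of code of your own. Each camera call takes 0.05 s, during which the arm holds its last target. There are 200 camera calls.

## Working session

There is one attempt and no reset: what is moved stays moved. The work goes in short steps, Python scripts to look and compute and a tool call to move; the robot and the scene stay as the last step left them, time stands still between calls to the robot, and variables do not carry over. Pictures are saved under pics/ and viewed, at most 10 in all, crops included, and the job is handed in when it is done.

Besides the shell and the picture viewer there is one more tool, called after "Call:" by a JSON object that holds its "fn" and its "kwargs", one argument or row to a line. send_rows: Moves the arm, as the interface text tells. Its arguments: {"type":"object","properties":{"motion":{"type":"array","items":{"type":"object","properties":{"claw":{"type":"number"},"slide":{"type":"array","items":{"type":"number"}},"delta_rot":{"type":"array","items":{"type":"number"}}}}},"grip_force":{"type":"number"}},"required":["motion"]}

```bash
mkdir -p pics; python3 - <<'E'
from bench import ctrl
import cv2,pickle,numpy as np
s=ctrl.get_state();print(s)
for n in("scene","side"):
    d=ctrl.get_image(n);cv2.imwrite(f"pics/{n}0.png",d["color"]);pickle.dump(d,open(f"{n}0.pkl","wb"));print(n,d["fx"],d["cx"],d["cy"],np.round(d["pose"],3).tolist())
E
```

```text
{'time': 0.0, 'joint_positions': array([-1.11590407,  0.32182721, -0.07009378,  1.45170372,  0.02262544,
        1.37078771, -0.05690712]), 'qd': array([-0.00079263, -0.00035637, -0.00088855,  0.00034274,  0.00051143,
        0.0007142 ,  0.00112351]), 'joint_torque': array([ 4.83951280e-04, -4.91290462e+01, -4.03188486e-01, -3.12530494e+01,
       -6.38201111e-02,  4.35544678e-02,  1.87063738e-04]), 'position': array([0.27715001, 0.58737498, 0.2434444 ]), 'tool_rot': array([-6.86678269e-01, -3.06531490e+00,  3.00734268e-03]), 'ft_force': array([1.04264157, 0.22195808, 0.34295359]), 'torque': array([-0.00073438,  0.01209649, -0.02423257]), 'grip_force': 0.0, 'grip_width': 1.0012879766959533}
scene 502.1603372638964 315.65203275620087 240.9643214340672 [[0.465, -0.651, 0.6, -0.1], [-0.886, -0.343, 0.314, -0.291], [0.001, -0.677, -0.736, 0.909], [0.0, 0.0, 0.0, 1.0]]
side 562.5329694868411 323.46104199111545 248.10343171083701 [[0.408, -0.611, 0.678, -0.466], [-0.913, -0.274, 0.302, -0.412], [0.001, -0.743, -0.67, 1.161], [0.0, 0.0, 0.0, 1.0]]
```

View pics/scene0.png

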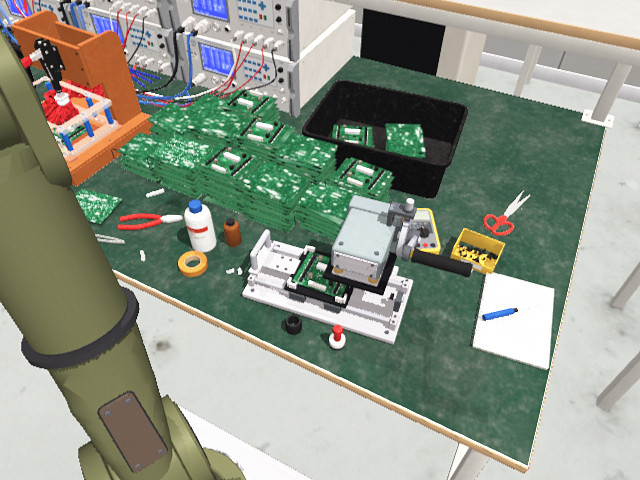

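View pics/side0.png

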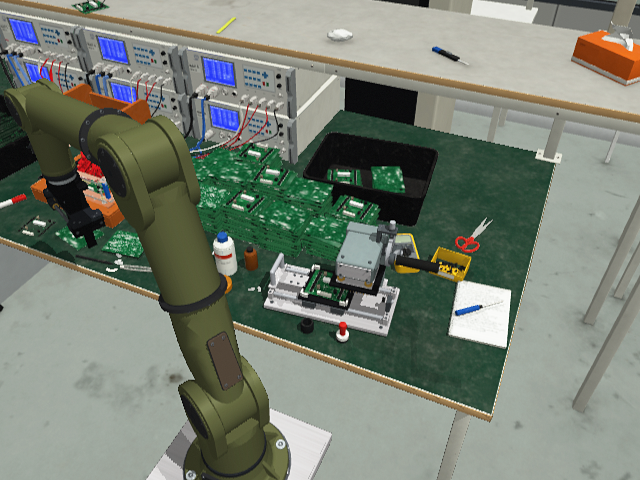

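The scene view shows the bed spanning about (244–412, 240–342), the tray handle near (260, 248), and the grip as a black cylinder at about (412–472, 252–275). The bottles, tape, loupe and stamp are around the tester. I'll zoom in for exact corners.

```bash
python3 - <<'E'
import cv2
for n,(x,y,w,h) in dict(scene=(235,190,250,165),side=(255,215,215,130)).items():
    im=cv2.imread(f"pics/{n}0.png")[y:y+h,x:x+w]
    k=3.2 if n=="scene" else 3.6
    cv2.imwrite(f"pics/{n}0c.png",cv2.resize(im,None,fx=k,fy=k,interpolation=cv2.INTER_CUBIC))
E
```

```text
(no output)
```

View pics/scene0c.png

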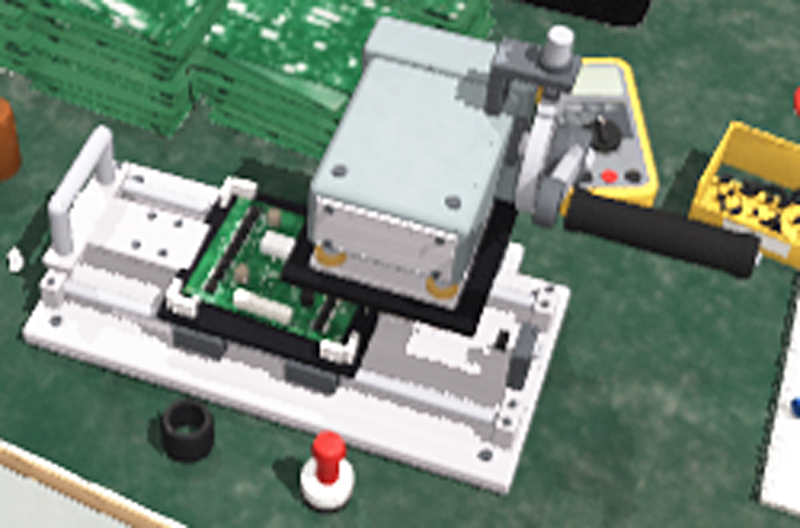

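View pics/side0c.png

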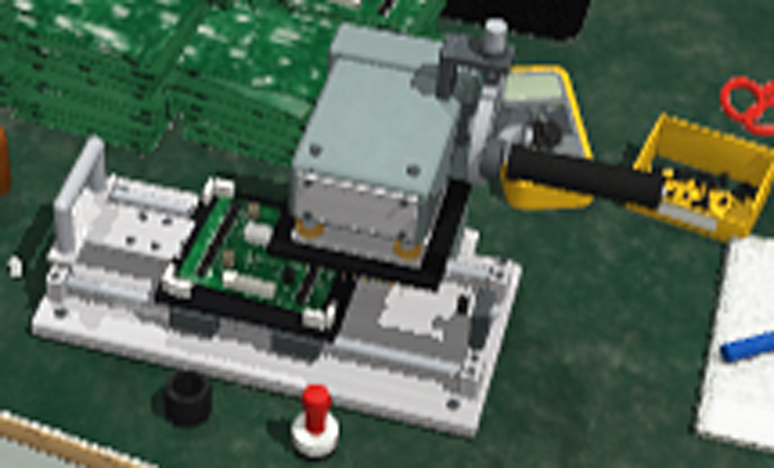

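Scene crop (scale 3.2): bed corners FL (25,330), FR (508,482) and BR (570,288). Handle bar runs (60,200)–(103,135) and the grip axis (570,207)–(752,253). Side crop (scale 3.6): FL (33,325), FR (475,428), BR (520,265), bar (64,200)–(96,147), grip (510,160)–(658,188).

```bash
cat > h.py <<'E'
import numpy as np,pickle
def ray(d,u,v):
    r=d["pose"][:3,:3]@[(u-d["cx"])/d["fx"],(v-d["cy"])/d["fy"],1.]
    return d["pose"][:3,3],r/np.linalg.norm(r)
def plane(d,uv,z):
    o,r=ray(d,*uv); return o+r*(z-o[2])/r[2]
E
python3 - <<'E'
from h import *
np.set_printoptions(precision=4,suppress=True)
P={"scene":(3.2,235,190,dict(FL=(25,330),FR=(508,482),BR=(570,288),h1=(60,200),h2=(103,135),g1=(570,207),g2=(752,253))),
"side":(3.6,255,215,dict(FL=(33,325),FR=(475,428),BR=(520,265),h1=(64,200),h2=(96,147),g1=(510,160),g2=(658,188)))}
Z=dict(FL=.021,FR=.021,BR=.021,h1=.1,h2=.1,g1=.255,g2=.255)
D={n:pickle.load(open(n+"0.pkl","rb")) for n in P};T=[]
for n,(k,x,y,p) in P.items():
    w={a:plane(D[n],(x+u/k,y+v/k),Z[a]) for a,(u,v) in p.items()}
    print(n,{a:b[:2] for a,b in w.items()})
    e=w["FL"]-w["FR"];f=w["BR"]-w["FR"]
    o=(w["FL"]+w["BR"])/2;yaw=np.arctan2(-e[0],e[1])
    print("len",np.linalg.norm(e),np.linalg.norm(f),"o",o[:2],"yaw",yaw, np.arctan2(f[1],f[0]))
    R=np.array([[np.cos(yaw),-np.sin(yaw)],[np.sin(yaw),np.cos(yaw)]])
    for a in("h1","h2","g1","g2"): print(a,R.T@(w[a]-o)[:2])
    print("pred grip",o[:2]+R@[.06-.14*np.cos(.611),-.222],"handle mid",(w["h1"]+w["h2"])[:2]/2)
E
```

```text
scene {'FL': array([0.4126, 0.1569]), 'FR': array([ 0.4548, -0.1807]), 'BR': array([ 0.6212, -0.1611]), 'h1': array([0.4688, 0.1559]), 'h2': array([0.5336, 0.1619]), 'g1': array([ 0.4838, -0.176 ]), 'g2': array([ 0.498, -0.272])}
len 0.34024437037214156 0.16747650194875072 o [ 0.5169 -0.0021] yaw 0.12427928432906603 0.11705193722859973
h1 [-0.0282  0.1628]
h2 [0.0369 0.1606]
g1 [-0.0544 -0.1685]
g2 [-0.0522 -0.2655]
pred grip [ 0.4902 -0.2292] handle mid [0.5012 0.1589]
side {'FL': array([0.4115, 0.1555]), 'FR': array([ 0.4538, -0.1823]), 'BR': array([ 0.6217, -0.1606]), 'h1': array([0.471 , 0.1552]), 'h2': array([0.5328, 0.1601]), 'g1': array([ 0.4864, -0.1761]), 'g2': array([ 0.5003, -0.2716])}
len 0.34038460376437424 0.16928745565794157 o [ 0.5166 -0.0026] yaw 0.12442725729853085 0.1285804535394054
h1 [-0.0257  0.1622]
h2 [0.0363 0.1594]
g1 [-0.0515 -0.1685]
g2 [-0.0496 -0.2649]
pred grip [ 0.4899 -0.2296] handle mid [0.5019 0.1576]
```

Both views agree: origin about (0.517, −0.002), yaw 0.124, and the handle puts the tray at about 0.039. I'll push the bar from its left with closed fingers, keeping tool y along the tester's x.

```bash
cat > go.py <<'E'
import sys,numpy as np
from scipy.spatial.transform import Rotation as Ro
from bench import ctrl
o=np.array([.5168,-.0023,0]);T=Ro.from_euler("z",.1244)
G=T*Ro.from_matrix(np.array([[0,1,0],[1,0,0],[0,0,-1.]]))  # tool y = tester x, z down
s=ctrl.get_state();R=Ro.from_rotvec(s["tool_rot"]);p=s["position"]
np.set_printoptions(precision=3,suppress=True)
print("t",s["time"],"tester pos",T.inv().apply(p-o),"F tester",T.inv().apply(s["ft_force"]),"q",s["joint_positions"])
c=[R.inv()*G,R.inv()*G*Ro.from_euler("z",np.pi)];r=min(c,key=lambda a:a.magnitude())
for a in sys.argv[1:]:
    w=o+T.apply([float(v) for v in a.split(",")])
    print(a,"world",w,"slide",R.inv().apply(w-p)*1e3,"rot",r.as_rotvec())
E
python3 go.py 0,.205,.22 0,.205,.105
```

```text
t 0.1 tester pos [-0.165  0.615  0.244] F tester [ 0.605 -0.53   0.224] q [-1.116  0.322 -0.07   1.452  0.023  1.371 -0.057]
0,.205,.22 world [0.491 0.201 0.22 ] slide [-358.535 -257.966   24.029] rot [-0.002  0.001  1.006]
0,.205,.105 world [0.491 0.201 0.105] slide [-358.527 -257.767  139.029] rot [-0.002  0.001  1.006]
```

Call:
{"fn": "send_rows", "kwargs": {
  "motion": [
    {"claw":-1,"slide":[-40,-29,0],"delta_rot":[0,0,0.12]},
    {"claw":-1,"slide":[-80,-58,0],"delta_rot":[0,0,0.24]},
    {"claw":-1,"slide":[-120,-87,0],"delta_rot":[0,0,0.36]},
    {"claw":-1,"slide":[-160,-116,0],"delta_rot":[0,0,0.48]},
    {"claw":-1,"slide":[-200,-145,0],"delta_rot":[0,0,0.6]}
  ],
  "grip_force": 20
}}

```text
time: 0.6
position: [0.3969, 0.3693, 0.2442]
tool_rot: [-1.569, -2.722, 0.001]
ft_force: [0.9, 0.7, 0.2]
grip_width: 0.631
grip_force: 0.0
```

```bash
python3 go.py 0,.205,.22
```

```text
t 0.6 tester pos [-0.073  0.384  0.244] F tester [0.967 0.627 0.152] q [-0.909  0.091  0.118  1.726 -0.011  1.326 -0.264]
0,.205,.22 world [0.491 0.201 0.22 ] slide [-192.891   -2.579   24.238] rot [-0.     0.     0.401]
```

Call:
{"fn": "send_rows", "kwargs": {
  "motion": [
    {"claw":-1,"slide":[-45,0,6],"delta_rot":[0,0,0.1]},
    {"claw":-1,"slide":[-90,-1,12],"delta_rot":[0,0,0.2]},
    {"claw":-1,"slide":[-135,-2,18],"delta_rot":[0,0,0.3]},
    {"claw":-1,"slide":[-193,-3,24],"delta_rot":[0,0,0.401]},
    {"claw":-1,"slide":[-193,-3,24],"delta_rot":[0,0,0.401]}
  ]
}}

```text
time: 1.1
position: [0.4939, 0.1958, 0.2198]
tool_rot: [2.086, 2.346, -0.004]
ft_force: [-0.3, -0.1, 0.7]
grip_width: 0.172
grip_force: 0.0
```

```bash
python3 go.py 0.003,.200,.105; python3 - <<'E'
from bench import ctrl
import cv2
cv2.imwrite("pics/s1.png",cv2.resize(ctrl.get_image("scene")["color"][150:380,180:500],None,fx=2.4,fy=2.4))
E
```

```text
t 1.1 tester pos [0.002 0.199 0.22 ] F tester [-0.307 -0.05   0.654] q [-0.716  0.08   0.303  1.79  -0.021  1.276 -0.291]
0.003,.200,.105 world [0.495 0.197 0.105] slide [  0.997   1.169 114.807] rot [-0.     0.004 -0.007]
```

View pics/s1.png

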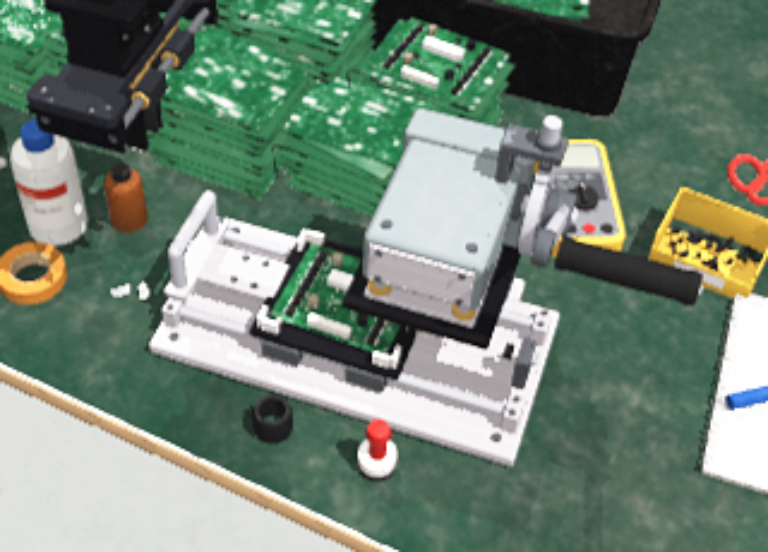

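The crop shows the gripper's body at the top left, around (100,90). I'll project the TCP to check that against where it should appear.

```bash
python3 - <<'E'
from bench import ctrl
import cv2,numpy as np
d=ctrl.get_image("scene");s=ctrl.get_state();print(s["time"],s["grip_width"])
M=np.linalg.inv(d["pose"])
for z in(-.022,0,.06,.15):
    c=M@np.r_[s["position"]+[0,0,z],1];print(z,d["fx"]*c[0]/c[2]+d["cx"],d["fy"]*c[1]/c[2]+d["cy"])
d["color"]=d["color"].copy()
cv2.imwrite("pics/s2.png",cv2.resize(d["color"][0:300,60:360],None,fx=2,fy=2))
E
```

```text
1.2 0.08013646944212405
-0.022 237.03876063014098 205.82987751385394
0 235.79973011967672 197.9107674009444
0.06 232.2108587626783 174.97294043291558
0.15 226.1717930613461 136.37499965256666
```

View pics/s2.png

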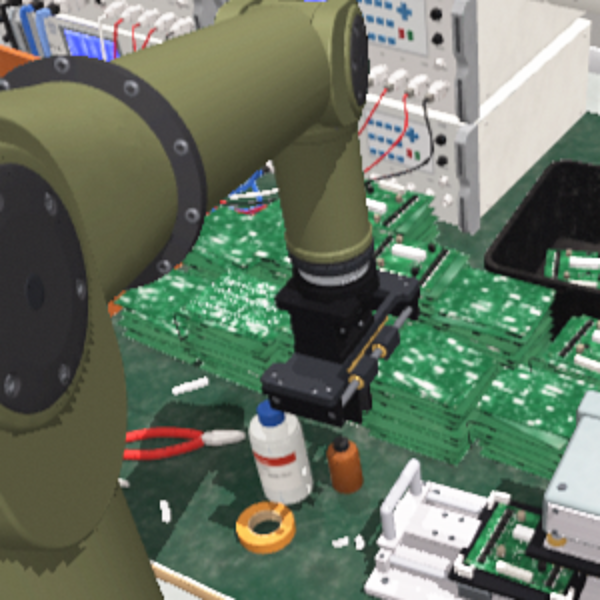

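The fingertips sit at about (237,205), matching the projection. Next I descend to z = 0.11, which is above the flux bottle, and push.

Call:
{"fn": "send_rows", "kwargs": {
  "motion": [
    {"claw":-1,"slide":[0,0,35],"delta_rot":[0,0,0]},
    {"claw":-1,"slide":[0,0,70],"delta_rot":[0,0,0]},
    {"claw":-1,"slide":[0,0,100],"delta_rot":[0,0,0]},
    {"claw":-1,"slide":[0,0,110],"delta_rot":[0,0,0]},
    {"claw":-1,"slide":[0,0,110],"delta_rot":[0,0,0]}
  ]
}}

```text
time: 1.7
position: [0.4897, 0.2044, 0.1093]
tool_rot: [-2.07, -2.362, 0.004]
ft_force: [0.1, 0.2, 0.2]
grip_width: 0.009
grip_force: 0.0
```

```bash
python3 go.py 0.003,.13,.11 0.003,.1,.11
```

```text
t 1.7 tester pos [-0.001  0.208  0.109] F tester [0.168 0.141 0.184] q [-0.71   0.183  0.291  1.914 -0.06   1.056 -0.262]
0.003,.13,.11 world [0.504 0.127 0.11 ] slide [-78.518   3.629  -0.669] rot [-0.003  0.001  0.007]
0.003,.1,.11 world [0.507 0.097 0.11 ] slide [-108.517    3.414   -0.645] rot [-0.003  0.001  0.007]
```

Call:
{"fn": "send_rows", "kwargs": {
  "motion": [
    {"claw":-1,"slide":[-20,2,0],"delta_rot":[0,0,0]},
    {"claw":-1,"slide":[-35,3,0],"delta_rot":[0,0,0]},
    {"claw":-1,"slide":[-50,3,0],"delta_rot":[0,0,0]},
    {"claw":-1,"slide":[-65,3,0],"delta_rot":[0,0,0]},
    {"claw":-1,"slide":[-80,3,0],"delta_rot":[0,0,0]}
  ]
}}

```text
time: 2.2
position: [0.5054, 0.1239, 0.1116]
tool_rot: [2.073, 2.36, 0.004]
ft_force: [-0.3, 2.8, 2.0]
grip_width: 0.004
grip_force: 1.5
```

Call:
{"fn": "send_rows", "kwargs": {
  "motion": [
    {"claw":-1,"slide":[-7,0,0],"delta_rot":[0,0,0]},
    {"claw":-1,"slide":[-14,0,0],"delta_rot":[0,0,0]},
    {"claw":-1,"slide":[-20,0,0],"delta_rot":[0,0,0]},
    {"claw":-1,"slide":[-25,0,0],"delta_rot":[0,0,0]},
    {"claw":-1,"slide":[-25,0,0],"delta_rot":[0,0,0]}
  ]
}}

```text
time: 2.7
position: [0.5079, 0.0995, 0.1105]
tool_rot: [-2.074, -2.36, -0.0]
ft_force: [0.9, 1.7, 0.8]
grip_width: 0.009
grip_force: 1.0
```

```bash
python3 go.py 0.003,.095,.11
```

```text
t 2.7 tester pos [0.004 0.102 0.111] F tester [1.117 1.562 0.781] q [-0.586  0.154  0.369  1.949 -0.064  1.05  -0.06 ]
0.003,.095,.11 world [0.508 0.092 0.11 ] slide [-7.129 -0.841  0.516] rot [ 0.    -0.     0.004]
```

Contact is confirmed at about 2 N. I'll creep on to the stop.

Call:
{"fn": "send_rows", "kwargs": {
  "motion": [
    {"claw":-1,"slide":[-3,0,0],"delta_rot":[0,0,0]},
    {"claw":-1,"slide":[-5,0,0],"delta_rot":[0,0,0]},
    {"claw":-1,"slide":[-7,0,0],"delta_rot":[0,0,0]},
    {"claw":-1,"slide":[-8,0,0],"delta_rot":[0,0,0]},
    {"claw":-1,"slide":[-8,0,0],"delta_rot":[0,0,0]}
  ]
}}

```text
time: 3.2
position: [0.508, 0.0989, 0.1107]
tool_rot: [-2.064, -2.36, -0.009]
ft_force: [-1.3, 15.4, 0.1]
grip_width: 0.003
grip_force: 7.8
```

```bash
python3 go.py
```

```text
t 3.2 tester pos [0.004 0.102 0.111] F tester [ 0.579 15.432  0.086] q [-0.58   0.153  0.369  1.949 -0.073  1.05  -0.044]
```

15 N with no motion means it's against the stop. I'll back off, rise, and verify in a picture.

Call:
{"fn": "send_rows", "kwargs": {
  "motion": [
    {"claw":-1,"slide":[8,0,0],"delta_rot":[0,0,0]},
    {"claw":-1,"slide":[30,0,0],"delta_rot":[0,0,0]},
    {"claw":-1,"slide":[30,0,-40],"delta_rot":[0,0,0]},
    {"claw":-1,"slide":[30,0,-85],"delta_rot":[0,0,0]},
    {"claw":-1,"slide":[30,0,-130],"delta_rot":[0,0,0]}
  ]
}}

```text
time: 3.7
position: [0.5043, 0.1201, 0.2411]
tool_rot: [2.074, 2.359, -0.006]
ft_force: [1.2, 0.1, -0.0]
grip_width: 0.009
grip_force: 0.0
```

Call:
{"fn": "send_rows", "kwargs": {
  "motion": [
    {"claw":-1,"slide":[0,0,-30],"delta_rot":[0,0,0]},
    {"claw":-1,"slide":[0,0,-60],"delta_rot":[0,0,0]},
    {"claw":-1,"slide":[0,0,-90],"delta_rot":[0,0,0]},
    {"claw":-1,"slide":[0,0,-90],"delta_rot":[0,0,0]}
  ]
}}

```text
time: 4.1
position: [0.5067, 0.1206, 0.3345]
tool_rot: [2.072, 2.356, 0.007]
ft_force: [1.0, 0.1, 0.7]
grip_width: 0.007
grip_force: 0.0
```

```bash
python3 go.py -.0547,-.232,.33; python3 - <<'E'
from bench import ctrl
import cv2,pickle
d=ctrl.get_image("scene");pickle.dump(d,open("scene1.pkl","wb"))
cv2.imwrite("pics/s3.png",cv2.resize(d["color"][190:355,235:485],None,fx=3.2,fy=3.2,interpolation=cv2.INTER_CUBIC))
E
```

```text
t 4.1 tester pos [0.005 0.123 0.335] F tester [ 1.011 -0.041  0.652] q [-0.637  0.002  0.354  1.639  0.     1.494 -0.155]
-.0547,-.232,.33 world [ 0.491 -0.239  0.33 ] slide [-355.009  -61.255    4.182] rot [0.006 0.    0.004]
```

View pics/s3.png

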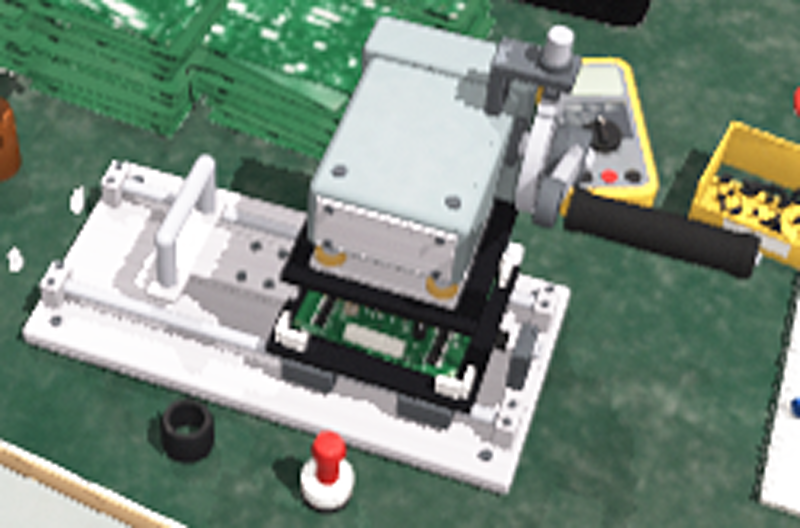

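Tray has moved right: the bar is now at (165,232)–(207,164) in the crop, and the lever is still up. Measuring the bar position while I start the transfer numbers.

```bash
python3 - <<'E'
from h import *
d=pickle.load(open("scene1.pkl","rb"))
c,s=np.cos(.1244),np.sin(.1244)
for u,v in((165,232),(207,164)):
    w=plane(d,(235+u/3.2,190+v/3.2),.1)[:2]-[.5168,-.0023];print(c*w[0]+s*w[1],-s*w[0]+c*w[1])
E
```

```text
-0.029136292590413955 0.08624772340441755
0.037075720200147655 0.08294538659433948
```

Call:
{"fn": "send_rows", "kwargs": {
  "motion": [
    {"claw":-1,"slide":[-45,-8,0],"delta_rot":[0,0,0]},
    {"claw":-1,"slide":[-90,-16,0],"delta_rot":[0,0,0]},
    {"claw":-1,"slide":[-135,-24,0],"delta_rot":[0,0,0]},
    {"claw":-1,"slide":[-180,-32,0],"delta_rot":[0,0,0]},
    {"claw":-1,"slide":[-220,-40,0],"delta_rot":[0,0,0]}
  ]
}}

```text
time: 4.65
position: [0.4921, -0.1049, 0.3288]
tool_rot: [-2.075, -2.357, 0.005]
ft_force: [0.6, 0.2, -0.0]
grip_width: 0.003
grip_force: 0.0
```

```bash
python3 go.py -.0547,-.232,.325
```

```text
t 4.65 tester pos [-0.037 -0.099  0.329] F tester [ 0.585  0.146 -0.007] q [-0.434 -0.043  0.575  1.687  0.025  1.493  0.267]
-.0547,-.232,.325 world [ 0.491 -0.239  0.325] slide [-133.206  -17.878    3.957] rot [-0.003  0.001  0.003]
```

The force and the picture both say the tray is home, given a ~4 mm y bias in my frame that also shows at the grip. Next I move over the grip at about (−0.052, −0.224).

Call:
{"fn": "send_rows", "kwargs": {
  "motion": [
    {"claw":-1,"slide":[-40,-4,0],"delta_rot":[0,0,0]},
    {"claw":-1,"slide":[-80,-9,0],"delta_rot":[0,0,0]},
    {"claw":-1,"slide":[-110,-14,0],"delta_rot":[0,0,0]},
    {"claw":-1,"slide":[-125,-16,0],"delta_rot":[0,0,0]},
    {"claw":-1,"slide":[-125,-16,0],"delta_rot":[0,0,0]}
  ]
}}

```text
time: 5.15
position: [0.4919, -0.231, 0.3289]
tool_rot: [-2.079, -2.353, 0.006]
ft_force: [0.0, 0.5, -0.2]
grip_width: 0.002
grip_force: 0.0
```

```bash
python3 go.py -.053,-.224,.289; python3 - <<'E'
from bench import ctrl
import cv2
d=ctrl.get_image("side")
cv2.imwrite("pics/s4.png",cv2.resize(d["color"][150:350,255:505],None,fx=3,fy=3,interpolation=cv2.INTER_CUBIC))
E
```

```text
t 5.15 tester pos [-0.053 -0.224  0.329] F tester [ 0.1    0.508 -0.196] q [-0.294  0.065  0.725  1.603 -0.04   1.493  0.555]
-.053,-.224,.289 world [ 0.492 -0.231  0.289] slide [-0.069  0.228 39.855] rot [-0.004  0.001 -0.001]
```

View pics/s4.png

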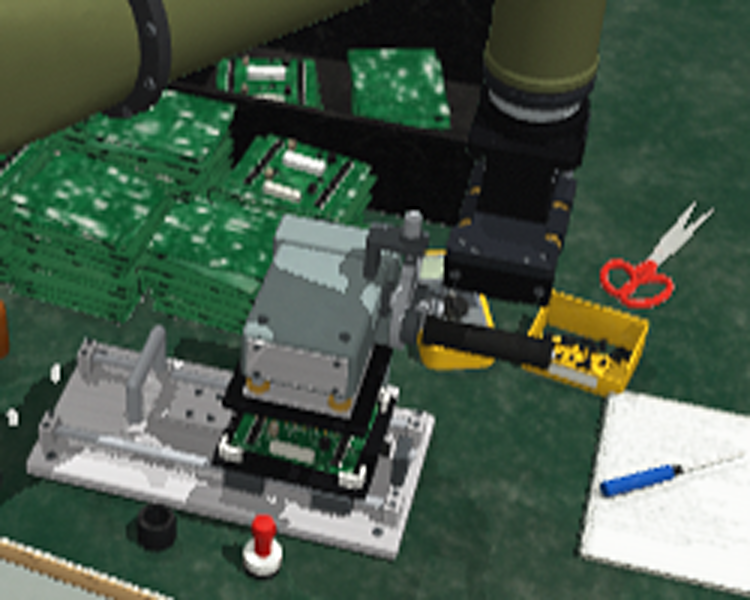

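The closed fingers are over the middle of the grip, near (500,320). I'll press down along the arc in stages.

Call:
{"fn": "send_rows", "kwargs": {
  "motion": [
    {"claw":-1,"slide":[0,0,18],"delta_rot":[0,0,0]},
    {"claw":-1,"slide":[0,0,33],"delta_rot":[0,0,0]},
    {"claw":-1,"slide":[0,-1,40],"delta_rot":[0,0,0]},
    {"claw":-1,"slide":[0,-4,46],"delta_rot":[0,0,0]},
    {"claw":-1,"slide":[0,-4,46],"delta_rot":[0,0,0]}
  ]
}}

```text
time: 5.7
position: [0.489, -0.2266, 0.2847]
tool_rot: [-2.07, -2.359, -0.001]
ft_force: [-3.3, 3.9, 8.7]
grip_width: 0.007
grip_force: 4.2
```

```bash
python3 go.py
```

```text
t 5.7 tester pos [-0.055 -0.219  0.285] F tester [-2.837  4.274  8.697] q [-0.294  0.068  0.72   1.687 -0.047  1.407  0.563]
```

Call:
{"fn": "send_rows", "kwargs": {
  "motion": [
    {"claw":-1,"slide":[0,-5,9],"delta_rot":[0,0,0]},
    {"claw":-1,"slide":[0,-10,18],"delta_rot":[0,0,0]},
    {"claw":-1,"slide":[0,-14,28],"delta_rot":[0,0,0]},
    {"claw":-1,"slide":[0,-17,38],"delta_rot":[0,0,0]},
    {"claw":-1,"slide":[0,-19,48],"delta_rot":[0,0,0]}
  ]
}}

```text
time: 6.2
position: [0.4693, -0.2305, 0.2371]
tool_rot: [-2.071, -2.358, 0.002]
ft_force: [-8.3, 0.2, 10.8]
grip_width: 0.005
grip_force: 5.4
```

```bash
python3 go.py -.0735,-.224,.23
```

```text
t 6.2 tester pos [-0.075 -0.221  0.237] F tester [-8.215  1.238 10.84 ] q [-0.288  0.052  0.724  1.795 -0.035  1.311  0.574]
-.0735,-.224,.23 world [ 0.472 -0.234  0.23 ] slide [-3.467  1.939  7.086] rot [-0.003 -0.002  0.005]
```

Call:
{"fn": "send_rows", "kwargs": {
  "motion": [
    {"claw":-1,"slide":[0,-1,11],"delta_rot":[0,0,0]},
    {"claw":-1,"slide":[0,-2,22],"delta_rot":[0,0,0]},
    {"claw":-1,"slide":[0,-2,33],"delta_rot":[0,0,0]},
    {"claw":-1,"slide":[0,-1,44],"delta_rot":[0,0,0]},
    {"claw":-1,"slide":[0,1,54],"delta_rot":[0,0,0]}
  ]
}}

```text
time: 6.7
position: [0.4701, -0.231, 0.1828]
tool_rot: [-2.072, -2.358, 0.003]
ft_force: [-7.1, -0.6, 10.8]
grip_width: 0.004
grip_force: 5.0
```

```bash
python3 go.py -.071,-.224,.18
```

```text
t 6.7 tester pos [-0.075 -0.221  0.183] F tester [-7.102  0.242 10.774] q [-0.275  0.105  0.728  1.864 -0.073  1.204  0.606]
-.071,-.224,.18 world [ 0.474 -0.233  0.18 ] slide [-2.877  3.718  2.813] rot [-0.004 -0.001  0.005]
```

Call:
{"fn": "send_rows", "kwargs": {
  "motion": [
    {"claw":-1,"slide":[0,3,10],"delta_rot":[0,0,0]},
    {"claw":-1,"slide":[0,6,20],"delta_rot":[0,0,0]},
    {"claw":-1,"slide":[0,9,30],"delta_rot":[0,0,0]},
    {"claw":-1,"slide":[0,12,37],"delta_rot":[0,0,0]},
    {"claw":-1,"slide":[0,12,37],"delta_rot":[0,0,0]}
  ]
}}

```text
time: 7.2
position: [0.4824, -0.2295, 0.1456]
tool_rot: [-2.071, -2.358, 0.004]
ft_force: [-6.2, 0.2, 11.7]
grip_width: 0.005
grip_force: 5.6
```

```bash
python3 go.py -.065,-.224,.142
```

```text
t 7.2 tester pos [-0.062 -0.221  0.146] F tester [-6.099  0.94  11.66 ] q [-0.26   0.176  0.721  1.882 -0.126  1.133  0.636]
-.065,-.224,.142 world [ 0.48  -0.233  0.142] slide [-2.769 -2.705  3.635] rot [-0.004 -0.     0.005]
```

Call:
{"fn": "send_rows", "kwargs": {
  "motion": [
    {"claw":-1,"slide":[0,0,2],"delta_rot":[0,0,0]},
    {"claw":-1,"slide":[0,0,4],"delta_rot":[0,0,0]},
    {"claw":-1,"slide":[0,0,5],"delta_rot":[0,0,0]},
    {"claw":-1,"slide":[0,0,5],"delta_rot":[0,0,0]},
    {"claw":-1,"slide":[0,0,5],"delta_rot":[0,0,0]}
  ]
}}

```text
time: 7.7
position: [0.4834, -0.2295, 0.1431]
tool_rot: [-2.072, -2.359, -0.0]
ft_force: [-8.4, 1.7, 20.2]
grip_width: 0.004
grip_force: 10.0
```

```bash
python3 go.py; python3 - <<'E'
from bench import ctrl
import cv2
d=ctrl.get_image("side")
cv2.imwrite("pics/s5.png",cv2.resize(d["color"][150:350,255:505],None,fx=3,fy=3,interpolation=cv2.INTER_CUBIC))
E
```

```text
t 7.7 tester pos [-0.061 -0.221  0.143] F tester [-8.083  2.725 20.178] q [-0.259  0.179  0.721  1.885 -0.131  1.126  0.64 ]
```

View pics/s5.png

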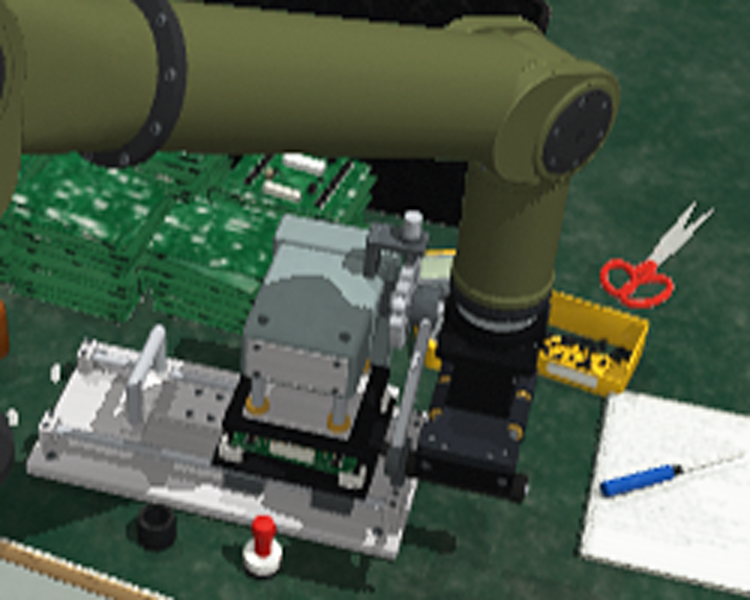

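The lever is down on its bottom stop: z = 0.143 with the force up to 20 N. The probe head is on the board and the handle is still at its home pixel, about (147,370). Handing in.

```bash
python3 -c "
from bench import ctrl
print(ctrl.close_job())"
```

```text
the job is handed in; nothing more can be done
None
```

I pushed the tray home against its stop, then pressed the lever past the third click to its bottom stop. I handed the job in with the closed fingers still pressing the grip down at about 20 N; the hand-in gave no verdict.

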